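# Rack a half-spindle flat side down

### The arm

A 7-joint arm with a two-finger parallel gripper is mounted at the origin on the work surface. World frame = base frame: x ahead of the robot, y to its left, z up, the work surface at z = 0. Lengths are in m, angles in rad, forces in N, time in s.
With the tool pointing down it reaches from about 0.4 to 0.875 m from the base axis. Payload 19.3 kg.
Tool frame: the origin (TCP) lies at the very end of the fingers, on their centre line; the grasp point (between the pads) lies 19 mm behind it; z points along the fingers, y is the direction in which the jaws open and shut (so a half turn about z gives the same grasp; the last joint's range is limited). The gripper opens to 85 mm and grips with 20 to 120 N. Pads are 22 mm wide; open, the fingers measure 114 mm over their backs; the gripper's body (76 mm by 85 mm) begins 54 mm behind the grasp point. The pads swing forward as they close: fully open they stand 13 mm farther back than shut.
Start: joints at [-1.321, 0.521, -0.036, 1.599, 0.021, 1.021, -0.113], TCP at [0.197, 0.593, 0.231] pointing down, gripper open.
Joint ranges: [-2.91, 2.91], [-0.3, 2.13], [-1.5, 1.42], [0.17, 2.43], [-1.26, 4.41], [0.16, 1.93], [-2.52, 2.52]. Speed limits (rad/s): [1.89, 1.89, 2.39, 2.39, 3.01, 3.01, 3.01].

### API

Orientations are given as [roll, pitch, yaw] about the fixed x, y, z axes, in that order (R = Rz(yaw) Ry(pitch) Rx(roll)).
In Python, from workcell import bot, vision, job_done gives the robot as it stands.
- The arm moves only by the tool arm_command, never from a script. Its arguments are lists of equal length, an entry for each row: "gripper": the finger opening in cm, from 0 to 8.54; "slide": the shift along the tool's x, y, z in cm, a list of three; "turn": the turn, a rotation vector about the tool's x, y, z in degrees, a list of three. A call has 1 to 5 rows; each row is the pose to reach, as a shift and turn from the pose commanded when the call began, along the tool's axes at that moment; what a row does not reach only later rows make up. A row lasts 1/8 s, in which the tool goes at most 62.5 mm and 10.7 degrees, less where a joint would pass 70% of its speed; a pose out of reach is approached as far as the arm can. A call with a gripper value outside its range is refused whole. The fingers move at their own pace and stop on an object; "force" is the grip in N (left out, the last holds). Time passes only in rows, so rows that repeat a pose let the fingers close. It gives the time, the measured TCP pose, the force and the opening at its end, in the units of the state.
- bot.observe(): the state, without advancing time (a new reading comes with each control period).
- vision.grab_frame(name): name is "scene" or "top" or "wrist"; returns the picture (400x640x3 uint8, blue, green, red); there is no depth.
- vision.camera_model(name): a dict with "mtx" (3x3 intrinsics, pixels), "T" (4x4, takes a point from camera to world coordinates). Camera axes: x right, y down, z forward; pixel columns grow to the right and rows downward; lengths in m; the calibration is good to about 2 mm. The wrist camera is an equidistant fisheye: a pixel r from the principal point sees the ray r / f radians off the axis. A picture is of the moment at which its call begins: read the wrist's pose just before it. camera_model takes no time and is no camera call; for the wrist camera it gives the pose at the moment of the call.
- job_done(): hands the job in, once; it reports no verdict.
The state is a dict: "clock": time; "qpos": joint angles; "qd": joint speeds; "joint_efforts": joint torques, N m; "position": TCP position; "tool_rot": TCP orientation; "force": force on the tool from outside, world axes, zero at the start; "moment": the same for the moment, N m; "grip_width": finger opening in m.
Only numpy, scipy, OpenCV 4.12 (cv2) and the standard library are available. Lean on these libraries where they do the work, as an engineer would, in place of code of your own. Each camera call takes 0.05 s, during which the arm holds its last target. There are 200 camera calls.

### The job

One half-round split spindle still stands on end on the white board; the other two already lie racked. Tip it over towards its flat side so that it lies flat side down on the open part of the board, then slide it along the board, pale end first, into the empty blue channel until its pale end is fully home against the end stop, lying like the other two. Leave the two racked spindles, the glue bottle, the wax jar and the sanding block where they are.

Things in the scene. Friction and masses are not known exactly. Their poses are not given: they have to be found in the camera images.
- spindle: The standing half-spindle: turned wood split lengthwise, 130 mm long, 44 wide, 22 thick, 60-130 g; one long face flat, the other half-round, square end blocks: dark foot (24 long), pale top (22 long). Origin: foot end of the flat face, mid-width. z: foot to pale top (up at start). x: straight out of the flat face (level at start, roughly along the channels; down once it lies flat). y: across.
- spindle_mid (a point): Centre of that half-spindle: 65 mm from each end, 11 mm from the flat face. Same axes as spindle. It topples easily: pushed on the half-round side about 100 mm up, it falls over the flat face's lower edge after some 20 mm and lies with the pale end ahead. It then slides readily on the board.
- spindle_top (a point): Centre of the pale top end face of that half-spindle. Same axes as spindle.
- spindle_foot (a point): Centre of the dark foot end face of that half-spindle. Same axes as spindle.
- bay_free: The empty one of three equal blue channels fixed side by side, 70 mm apart, on the white board. Origin: on the board's top, mid-mouth; x: along the channel inwards, y: across, z: up. Walls 14 mm high, 50 mm apart inside, flaring to 62 mm over the first 30 mm at the mouth; the end stop (20 mm high) is 115 mm in from the mouth, so a racked half-spindle sticks out by 15 mm.
- board: White laminate board fixed to the bench, 460 mm along its x axis by 240, 8 thick; origin at the centre of its underside (bench level, so its top is 8 mm up). x points along the channels towards their end stops. The channel mouths lie 85 mm ahead of its centre; the 315 mm before them are open, bare but for the standing half-spindle.
- done_a: A racked loose half-spindle of the same shape, lying flat side down in another channel with its pale end at the stop. Origin in its foot end, at the bottom; its x axis runs along it from the dark foot to the pale end, z up.
- done_b: The other racked half-spindle, as done_a, in the remaining channel.
- glue: Bystander, leave alone: white glue bottle, 60 mm across, 150 high; origin at the centre of its underside.
- wax: Bystander, leave alone: amber wax jar, 70 mm across, 60 high; origin at the centre of its underside.
- sander: Bystander, leave alone: cork sanding block 110 x 66 x 33 mm; origin at the centre of its underside.
Things that resemble listed ones, but are neither listed nor needed, are in the scene too. Leave any turquoise look-alike of the spindle alone.

How it is judged:
On the way, in this order (a step that is already met when the one before it is completed fails the run):
1. the half-spindle lies flat side down on the open part of the board, its pale end not yet in a channel (angle between spindle's own x axis and vertical above 2.99 rad and z of spindle_mid in the frame of bay_free below 0.016 m and x of spindle_top in the frame of bay_free below 0.015 m), for 0.2 s.
2. it slides into the empty channel pale end first, lying flat side down on the board (pale end 30 to 100 mm past the mouth) (angle between spindle's own x axis and vertical above 2.99 rad and z of spindle_mid in the frame of bay_free below 0.016 m and x of spindle_top in the frame of bay_free between 0.03 and 0.1 m and y of spindle_top in the frame of bay_free between -0.01 and 0.01 m), for 0.1 s.
At the end, for the whole second after the job is handed in: The half-spindle lies still, flat side down (within about 8 degrees) on the board in the channel that was empty, its pale end within 5 mm of the end stop, within 6 mm of the channel's middle line and along the channel within 0.1 rad; the two racked spindles are within 10 mm of where they were (angle between spindle's own x axis and vertical above 2.99 rad and z of spindle_mid in the frame of bay_free below 0.016 m and x of spindle_top in the frame of bay_free between 0.11 and 0.119 m and y of spindle_top in the frame of bay_free between -0.006 and 0.006 m and angle between the z axis of spindle and the x axis of bay_free, either way round below 0.1 rad and linear speed of spindle below 0.01 m/s and distance of each of done_a, done_b from where it was at the start of the episode below 0.01 m); the robot touches nothing.
It fails at once if a racked half-spindle is moved more than 20 mm (distance of any of done_a, done_b from where it was at the start of the episode above 0.02 m).
It fails at once if the glue bottle, the wax jar or the sanding block is moved more than 30 mm (distance of any of glue, wax, sander from where it was at the start of the episode above 0.03 m).
It also fails if it takes over 64 s, if anything falls off the work surface, if the arm or the gripper's body presses on something with over 40 N, if the wrist force passes 120 N, or if a joint passes its speed limit or range.

## Working session

There is one attempt and no reset: what is moved stays moved. The work goes in short steps, Python scripts to look and compute and a tool call to move; the robot and the scene stay as the last step left them, time stands still between calls to the robot, and variables do not carry over. Pictures are saved under pics/ and viewed, about 8 in all and at most 12, crops included, and the job is handed in when it is done.

Besides the shell and the picture viewer there is one more tool, called after ">>>" as name(argument=value, ...), one argument or row to a line, values as JSON. arm_command: Moves the arm, as the interface text tells. Its arguments: {"type":"object","properties":{"gripper":{"type":"array","items":{"type":"number"}},"slide":{"type":"array","items":{"type":"array","items":{"type":"number"}}},"turn":{"type":"array","items":{"type":"array","items":{"type":"number"}}},"force":{"type":"number"}},"required":["gripper","slide","turn"]}

```bash
mkdir -p pics
python3 - <<'E'
from workcell import bot, vision
import cv2
for n in("scene","top"):
    f=vision.grab_frame(n); cv2.imwrite(f"pics/{n}0.png",f)
    m=vision.camera_model(n); print(n,m["mtx"],m["T"])
print(bot.observe())
E
```

```text
scene [[471.67299113   0.         314.14481053]
 [  0.         471.67299113 197.36725265]
 [  0.           0.           1.        ]] [[-0.64152436  0.5151323  -0.56840585  1.22465816]
 [ 0.76697063  0.41698101 -0.4877324   0.60601485]
 [-0.01423226 -0.74884281 -0.66259482  0.90561891]
 [ 0.          0.          0.          1.        ]]
top [[396.13742539   0.         317.0405607 ]
 [  0.         396.13742539 200.093838  ]
 [  0.           0.           1.        ]] [[ 0.02540732 -0.98830215  0.15037727  0.38037602]
 [-0.99947757 -0.0281191  -0.01593411  0.01298873]
 [ 0.01997619 -0.14989387 -0.98850027  1.17251626]
 [ 0.          0.          0.          1.        ]]
{'clock': 0.1, 'qpos': array([-1.32124412,  0.5219287 , -0.03633069,  1.59993741,  0.02118675,
        1.02108726, -0.11276943]), 'qd': array([-1.15487374e-03, -2.12099989e-03,  9.73190766e-05, -1.48889608e-03,
        1.70493284e-04, -5.17841536e-04, -1.11027807e-03]), 'joint_efforts': array([ 2.81474611e-03, -9.28482127e+01,  1.98365159e+00, -3.70527577e+01,
        1.81362242e-02,  5.43539660e-03,  4.14413148e-05]), 'position': array([0.19639153, 0.59303604, 0.23080413]), 'tool_rot': array([-3.14061783e+00,  5.45356462e-05,  2.82185571e+00]), 'force': array([-0.16288729, -0.27194795,  0.13086442]), 'moment': array([ 0.00733419, -0.02984728,  0.00080358]), 'grip_width': 0.08522024712060344}
```

View pics/scene0.png

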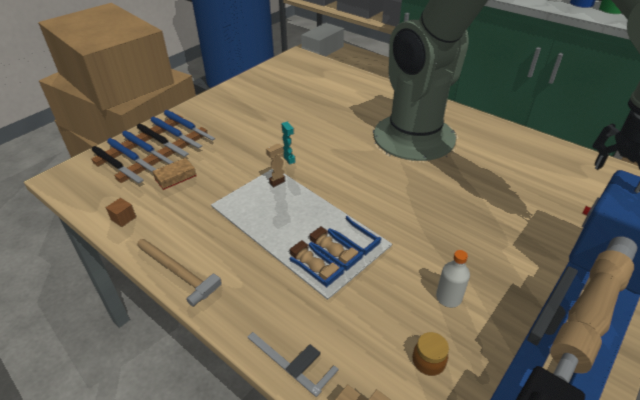

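View pics/top0.png

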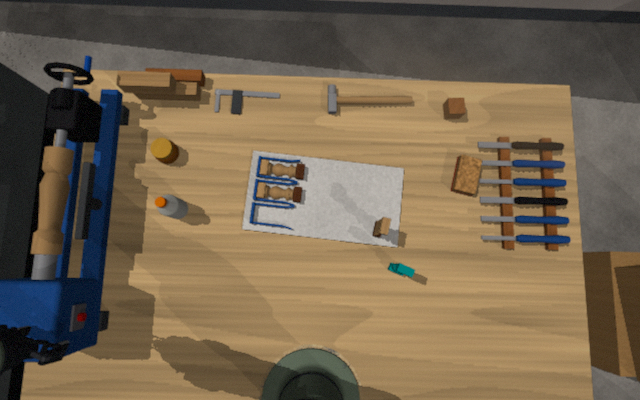

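Top view: the empty channel is the one nearest the robot (about 270,215), the spindle stands at about (382,228) and the turquoise look-alike is at (400,270). In the scene view the spindle is at (277,165). Next I'll measure board, channel and spindle.

```bash
cat > h.py <<'E'
import numpy as np,cv2
from workcell import bot,vision
def ray(n,uv):
    m=vision.camera_model(n);K=m["mtx"];T=m["T"]
    d=np.linalg.inv(K)@np.array([uv[0],uv[1],1.]);return T[:3,3],T[:3,:3]@d
def onz(n,uv,z):
    o,d=ray(n,uv);return o+d*(z-o[2])/d[2]
E
python3 - <<'E'
from h import *
f=cv2.imread("pics/top0.png");h=cv2.cvtColor(f,cv2.COLOR_BGR2HSV)
w=((h[...,1]<45)&(h[...,2]>90)).astype(np.uint8);w[:145]=0;w[255:]=0;w[:,:235]=0;w[:,415:]=0
w=cv2.morphologyEx(w,cv2.MORPH_CLOSE,np.ones((25,25)))
cs=max(cv2.findContours(w,0,2)[0],key=cv2.contourArea)
r=cv2.minAreaRect(cs);print("board px",r)
P=np.array([onz("top",p,.008)[:2] for p in cs[:,0].astype(float)]).astype(np.float32)
r=cv2.minAreaRect(P);print("board w",r);print(cv2.boxPoints(r))
b=cv2.inRange(h,(105,110,40),(130,255,255));b[:,:235]=0;b[:,320:]=0;b[:140]=0;b[250:]=0
n,l,s,c=cv2.connectedComponentsWithStats(b);print(s,c)
y,x=np.nonzero(b)
B=np.array([onz("top",(u,v),.022)[:2] for u,v in zip(x,y)]).astype(np.float32)
r=cv2.minAreaRect(B);print("blue",r);print(cv2.boxPoints(r))
a=cv2.resize(f[140:290,235:435],None,fx=4,fy=4,interpolation=cv2.INTER_CUBIC)
g=cv2.imread("pics/scene0.png")
cv2.imwrite("pics/c1.png",a[:600])
cv2.imwrite("pics/c2.png",cv2.resize(g[110:300,200:400],None,fx=4,fy=4,interpolation=cv2.INTER_CUBIC)[:600])
E
```

```text
board px ((323.9266357421875, 198.3737030029297), (156.27516174316406, 79.51046752929688), 6.709836959838867)
board w ((0.5651406645774841, -0.025927439332008362), (0.4593849182128906, 0.23977291584014893), 84.8576889038086)
[[ 0.42514944 -0.24395001]
 [ 0.6639573  -0.26544082]
 [ 0.7051319   0.19209513]
 [ 0.46632403  0.21358594]]
[[     0      0    640    400 255445]
 [   250    156     50     71    551]
 [   286    227      2      1      2]
 [   289    228      2      1      2]] [[319.6085537  199.52005716]
 [269.40290381 189.99818512]
 [286.5        227.        ]
 [289.5        228.        ]]
blue ((0.5784516930580139, 0.12088170647621155), (0.12050409615039825, 0.2047576904296875), 84.61388397216797)
[[0.4708692  0.07050569]
 [0.6747228  0.05128568]
 [0.6860342  0.17125773]
 [0.4821806  0.19047773]]
```

View pics/c1.png

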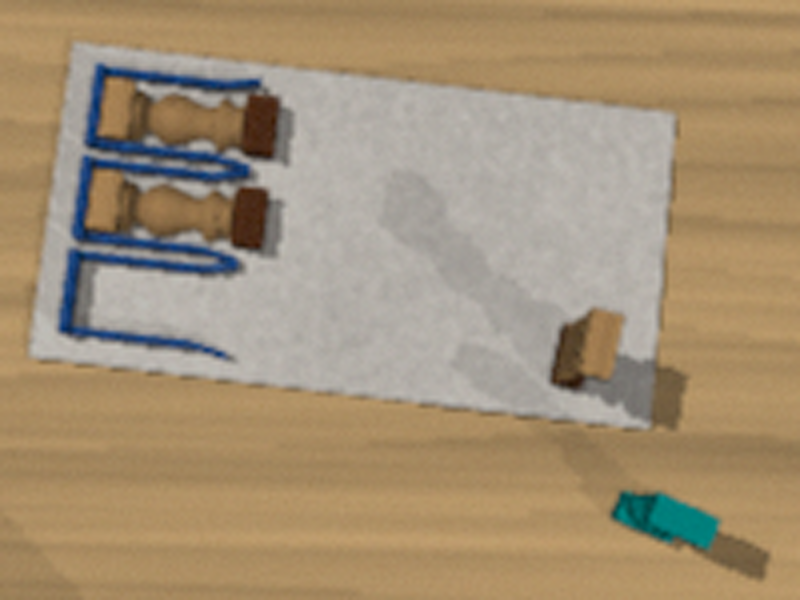

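View pics/c2.png

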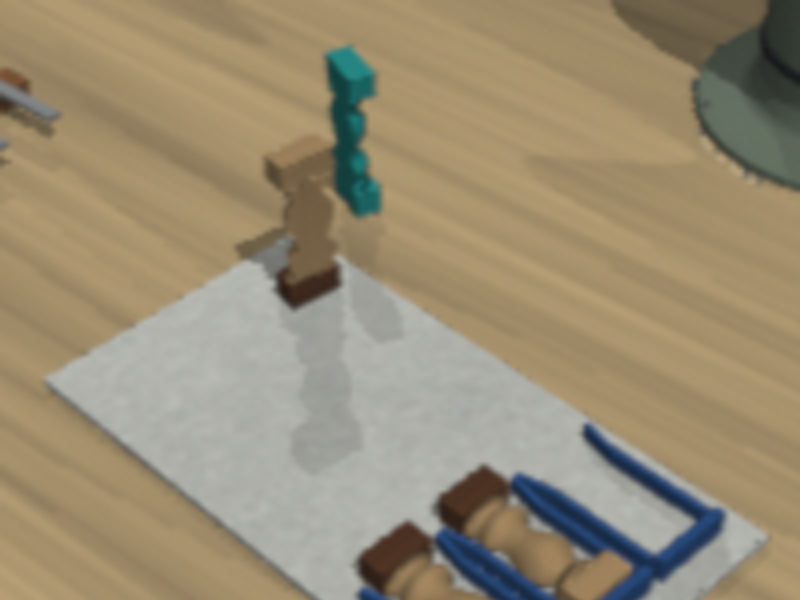

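The flat face looks towards the channels, and the corners are readable in both crops. The pale top quad in c1 is about (591,309), (623,312), (612,380), (585,377).

Run:
```python
from h import *
t=lambda x,y:(235+x/4-.375,140+y/4-.375)
s=lambda x,y:(200+x/4-.375,110+y/4-.375)
for p in [(591,309),(623,312),(612,380),(585,377)]: print("top T",onz("top",t(*p),.138).round(4))
for p in [(553,383),(578,386),(563,323)]: print("foot T",onz("top",t(*p),.008).round(4))
for p in [(265,158),(316,137),(335,150),(275,185-5)]: print("top S",onz("scene",s(*p),.138).round(4))
for p in [(295,306),(340,287),(278,287)]: print("foot S",onz("scene",s(*p),.008).round(4))
# channel: stop inner / walls in crop c1
for p in [(78,262),(240,264),(72,328),(232,357),(66,250),(60,333)]: print("ch",onz("top",t(*p),.022).round(4))
# turq
for p in [(655,494),(718,518),(705,550),(655,530)]: print("tq",onz("top",t(*p),.13).round(4))
```

```text
top T [ 0.498  -0.1769  0.138 ]
top T [ 0.4966 -0.198   0.138 ]
top T [ 0.4516 -0.1907  0.138 ]
top T [ 0.4531 -0.173   0.138 ]
foot T [ 0.4572 -0.1727  0.008 ]
foot T [ 0.4555 -0.1912  0.008 ]
foot T [ 0.5017 -0.1799  0.008 ]
top S [ 0.4953 -0.1935  0.138 ]
top S [ 0.4545 -0.1831  0.138 ]
top S [ 0.4577 -0.162   0.138 ]
top S [ 0.5095 -0.1701  0.138 ]
foot S [ 0.492  -0.1806  0.008 ]
foot S [ 0.4548 -0.1697  0.008 ]
foot S [ 0.484  -0.2058  0.008 ]
ch [0.5353 0.1779 0.022 ]
ch [0.5372 0.0597 0.022 ]
ch [0.4868 0.1799 0.022 ]
ch [0.4689 0.0631 0.022 ]
ch [0.5439 0.1871 0.022 ]
ch [0.483  0.1884 0.022 ]
tq [ 0.3787 -0.2203  0.13  ]
tq [ 0.3643 -0.2614  0.13  ]
tq [ 0.3435 -0.2527  0.13  ]
tq [ 0.3555 -0.2202  0.13  ]
```

```bash
cat >> h.py <<'E'
from scipy.spatial.transform import Rotation as Ro
def plan(wps):
    s=bot.observe();R=Ro.from_euler("xyz",s["tool_rot"]);p=s["position"]
    print("at",p.round(4),s["tool_rot"].round(3),"q",s["qpos"].round(2))
    for *w,yaw in wps:
        T=Ro.from_euler("xyz",[np.pi,0,yaw])
        print(w,"slide cm",(R.inv().apply(np.array(w)-p)*100).round(2),"turn",np.degrees((R.inv()*T).as_rotvec()).round(1))
E
python3 - <<'E'
from h import *
plan([(.25,.54,.235,2.72),(.30,.50,.235,2.6),(.35,.46,.235,2.45),(.39,.41,.235,2.3),(.42,.36,.235,2.15)])
E
```

```text
at [0.1964 0.593  0.2308] [-3.141  0.     2.822] q [-1.32  0.52 -0.04  1.6   0.02  1.02 -0.11]
[0.25, 0.54, 0.235] slide cm [-6.76 -3.35 -0.42] turn [-0.1  0.   5.8]
[0.3, 0.5, 0.235] slide cm [-12.76  -5.58  -0.41] turn [-0.1  0.  12.7]
[0.35, 0.46, 0.235] slide cm [-18.76  -7.8   -0.41] turn [-0.1  0.  21.3]
[0.39, 0.41, 0.235] slide cm [-24.13 -11.29  -0.41] turn [-0.1  0.  29.9]
[0.42, 0.36, 0.235] slide cm [-28.55 -15.09  -0.4 ] turn [-0.1  0.  38.5]
```

>>> arm_command(
  gripper=[0,0,0,0,0],
  slide=[
    [-5.5,-2.7,-0.4],
    [-11,-5,-0.4],
    [-17,-7.3,-0.4],
    [-22.5,-10,-0.4],
    [-28.5,-15,-0.4],
  ],
  turn=[
    [0,0,6],
    [0,0,13],
    [0,0,21],
    [0,0,30],
    [0,0,38.5],
  ],
)

```text
clock: 0.72
position: [0.4128, 0.3733, 0.235]
tool_rot: [3.142, 0.0, 2.145]
force: [1.1, 0.6, -0.4]
grip_width: -0.0001
```

Run:
```python
from h import *
plan([(.44,.31,.235,2.05),(.46,.25,.235,1.95),(.48,.19,.235,1.85),(.49,.13,.235,1.75),(.49,.07,.235,1.65)])
```

```text
at [0.4128 0.3733 0.235 ] [3.142 0.    2.145] q [-0.97  0.41  0.18  1.79 -0.09  0.95 -0.19]
[0.44, 0.31, 0.235] slide cm [-6.8  -1.15  0.  ] turn [0.  0.  5.4]
[0.46, 0.25, 0.235] slide cm [-12.92  -2.73   0.  ] turn [ 0.   0.  11.1]
[0.48, 0.19, 0.235] slide cm [-1.905e+01 -4.310e+00  1.000e-02] turn [ 0.   0.  16.9]
[0.49, 0.13, 0.235] slide cm [-2.463e+01 -6.720e+00  1.000e-02] turn [ 0.   0.  22.6]
[0.49, 0.07, 0.235] slide cm [-2.967e+01 -9.980e+00  1.000e-02] turn [ 0.   0.  28.3]
```

>>> arm_command(
  gripper=[0,0,0,0,0],
  slide=[
    [-6,-1.1,0],
    [-12,-2.5,0],
    [-18,-4.3,0],
    [-24,-6.7,0],
    [-29.5,-10,0],
  ],
  turn=[
    [0,0,5.5],
    [0,0,11],
    [0,0,17],
    [0,0,22.5],
    [0,0,28.5],
  ],
)

```text
clock: 1.35
position: [0.4891, 0.0751, 0.2352]
tool_rot: [3.141, 0.0, 1.649]
force: [0.9, -0.2, -0.5]
grip_width: 0.0001
```

Run:
```python
from h import *
plan([(.485,.0,.235,1.57),(.48,-.06,.235,1.48),(.475,-.12,.235,1.43),(.47,-.18,.235,1.43),(.468,-.24,.235,1.43),(.466,-.25,.235,1.43)])
```

```text
at [0.4891 0.0751 0.2352] [3.141 0.    1.649] q [-0.57  0.33  0.38  1.95 -0.15  0.89 -0.04]
[0.485, 0.0, 0.235] slide cm [-7.46 -1.    0.02] turn [0.  0.  4.5]
[0.48, -0.06, 0.235] slide cm [-13.4   -1.96   0.02] turn [0.  0.  9.7]
[0.475, -0.12, 0.235] slide cm [-19.34  -2.93   0.02] turn [ 0.   0.  12.5]
[0.47, -0.18, 0.235] slide cm [-25.29  -3.9    0.03] turn [ 0.   0.  12.5]
[0.468, -0.24, 0.235] slide cm [-3.125e+01 -4.570e+00  3.000e-02] turn [ 0.   0.  12.5]
[0.466, -0.25, 0.235] slide cm [-3.223e+01 -4.840e+00  3.000e-02] turn [ 0.   0.  12.5]
```

>>> arm_command(
  gripper=[0,0,0,0,0],
  slide=[
    [-6,-0.9,0],
    [-12,-1.8,0],
    [-18,-2.7,0],
    [-24,-3.7,0],
    [-30,-4.5,0],
  ],
  turn=[
    [0,0,4],
    [0,0,8],
    [0,0,12.5],
    [0,0,12.5],
    [0,0,12.5],
  ],
)

```text
clock: 1.98
position: [0.4681, -0.2272, 0.2353]
tool_rot: [3.142, -0.0, 1.435]
force: [2.1, -0.2, 0.2]
grip_width: -0.0003
```

Run:
```python
from h import *
plan([(.466,-.25,.235,1.43),(.466,-.25,.11,1.43)])
```

```text
at [ 0.4681 -0.2272  0.2353] [ 3.142 -0.     1.435] q [-0.05  0.39  0.51  1.89 -0.23  0.92  0.44]
[0.466, -0.25, 0.235] slide cm [-2.29  0.11  0.03] turn [ 0.  -0.   0.3]
[0.466, -0.25, 0.11] slide cm [-2.29  0.11 12.53] turn [ 0.  -0.   0.3]
```

>>> arm_command(
  gripper=[0,0,0,0,0],
  slide=[
    [-2,0,0],
    [-2.2,0,5],
    [-2.2,0,10],
    [-2.2,0,12.4],
    [-2.2,0,12.4],
  ],
  turn=[
    [0,0,0.3],
    [0,0,0.3],
    [0,0,0.3],
    [0,0,0.3],
    [0,0,0.3],
  ],
)

```text
clock: 2.6
position: [0.4645, -0.247, 0.11]
tool_rot: [-3.138, -0.0, 1.429]
force: [0.7, -0.3, 0.3]
grip_width: -0.0002
```

Run:
```python
from h import *
plan([(.474,-.195,.11,1.43)])
f=vision.grab_frame("top");a=f[190:290,340:440]
g=vision.grab_frame("scene")[90:190,230:330]
cv2.imwrite("pics/d.png",cv2.resize(np.hstack([a,g]),None,fx=4,fy=4,interpolation=cv2.INTER_CUBIC))
```

```text
at [ 0.4645 -0.247   0.11  ] [-3.138 -0.     1.429] q [ 0.08  0.58  0.41  1.98 -0.37  0.66  0.58]
[0.474, -0.195, 0.11] slide cm [ 5.28  0.21 -0.  ] turn [-0.2 -0.  -0.1]
```

View pics/d.png

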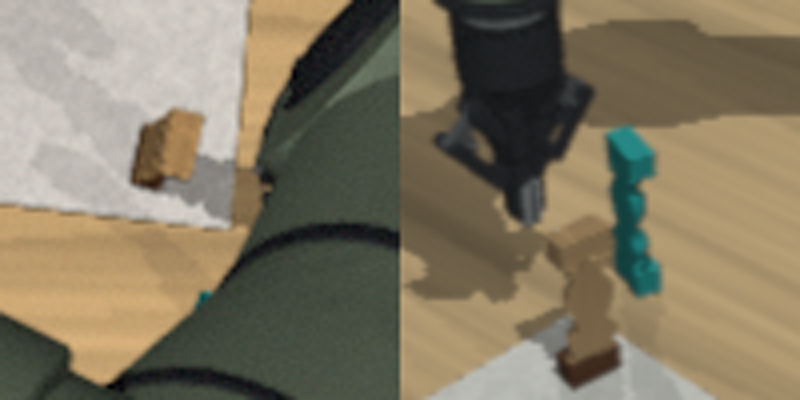

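The closed gripper stands behind the round side, aimed at the pale block at (585,240) in the right half, and clear of the turquoise piece. Now I'll push it over.

>>> arm_command(
  gripper=[0,0,0,0,0],
  slide=[
    [2.5,0.1,0],
    [3.5,0.1,0],
    [4.3,0.1,0],
    [5,0.1,0],
    [5.7,0.1,0],
  ],
  turn=[
    [0,0,0],
    [0,0,0],
    [0,0,0],
    [0,0,0],
    [0,0,0],
  ],
)

```text
clock: 3.32
position: [0.4746, -0.1909, 0.1114]
tool_rot: [3.141, 0.0, 1.429]
force: [0.2, 0.1, 0.0]
grip_width: -0.0001
```

>>> arm_command(
  gripper=[0,0,0,0,0],
  slide=[
    [0.7,0,0],
    [1.4,0,0],
    [1.4,0,0],
    [1.4,0,0],
    [1.4,0,0],
  ],
  turn=[
    [0,0,0],
    [0,0,0],
    [0,0,0],
    [0,0,0],
    [0,0,0],
  ],
)

```text
clock: 3.95
position: [0.4765, -0.1774, 0.1113]
tool_rot: [3.142, 0.0, 1.429]
force: [-0.6, 0.2, -1.3]
grip_width: -0.0004
```

Run:
```python
from h import *
plan([(.474,-.195,.11,1.43)])
f=vision.grab_frame("top");cv2.imwrite("pics/top2.png",f);a=f[140:260,240:440]
cv2.imwrite("pics/e.png",cv2.resize(a,None,fx=4,fy=4,interpolation=cv2.INTER_CUBIC))
```

```text
at [ 0.4765 -0.1774  0.1113] [3.142 0.    1.429] q [-0.07  0.56  0.42  2.02 -0.37  0.63  0.45]
[0.474, -0.195, 0.11] slide cm [-1.78  0.    0.13] turn [ 0.   0.  -0.1]
```

View pics/e.png

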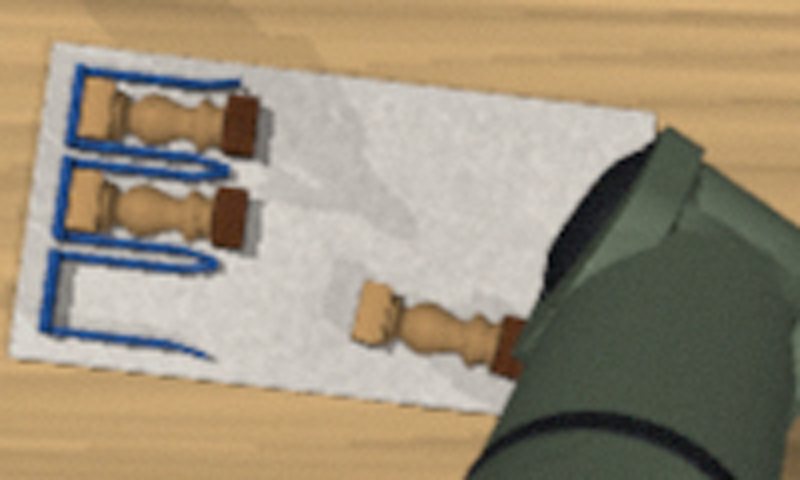

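It lies flat, pale end ahead: leading edge about (364,282)-(353,342), dark foot starting about (502,316)-(492,374). Next: compute its axis and plan the grasp of the foot block.

Run:
```python
from h import *
t=lambda x,y:onz("top",(240+x/4-.375,140+y/4-.375),.030)[:2]
a,b,c,d=t(364,282),t(353,342),t(502,316),t(492,374)
top=(a+b)/2;ft=(c+d)/2;ax=ft-top;ax/=np.linalg.norm(ax)
print(a,b,c,d,"top",top,"foot inner",ft,"len",np.linalg.norm(ft-top),"yaw",np.arctan2(-ax[1],-ax[0]))
print("foot end",top+.13*ax,"foot block mid",top+.118*ax)
# reference: racked spindles (pale stop edge / foot end mid)
for q in [((83,80),(77,140),(260,97),(252,158)),((73,170),(66,232),(250,188),(243,250))]:
    a,b,c,d=map(lambda p:t(*p),q);print("racked",(a+b)/2,(c+d)/2)
```

```text
[ 0.52580712 -0.04568093] [ 0.48189089 -0.03861084] [ 0.50373952 -0.14643097] [ 0.46147814 -0.13949654] top [ 0.503849   -0.04214588] foot inner [ 0.48260883 -0.14296375] len 0.1030310044167158 yaw 1.3631542298296315
foot end [ 0.47704909 -0.16935345] foot block mid [ 0.47952292 -0.15761121]
racked [0.64765088 0.16619174] [0.63835652 0.03627218]
racked [0.57943735 0.17062826] [0.56983473 0.04112251]
```

Run:
```python
from h import *
plan([(.4795,-.157,.111,1.39),(.4795,-.157,.055,1.39),(.4795,-.157,.012,1.39)])
```

```text
at [ 0.4765 -0.1774  0.1113] [3.142 0.    1.429] q [-0.07  0.56  0.42  2.02 -0.37  0.63  0.45]
[0.4795, -0.157, 0.111] slide cm [2.06 0.01 0.03] turn [0.  0.  2.2]
[0.4795, -0.157, 0.055] slide cm [2.06 0.01 5.63] turn [0.  0.  2.2]
[0.4795, -0.157, 0.012] slide cm [2.06 0.01 9.93] turn [0.  0.  2.2]
```

>>> arm_command(
  gripper=[8.5,8.5,8.5,8.5,8.5],
  slide=[
    [2,0,0],
    [2,0,0],
    [2,0,0],
    [2,0,3],
    [2,0,5.6],
  ],
  turn=[
    [0,0,2],
    [0,0,2],
    [0,0,2],
    [0,0,2],
    [0,0,2],
  ],
)

```text
clock: 4.62
position: [0.4794, -0.158, 0.0547]
tool_rot: [3.141, 0.0, 1.394]
force: [0.2, 0.2, -0.2]
grip_width: 0.0848
```

Run:
```python
from h import *
plan([(.4795,-.157,.012,1.39)])
g=vision.grab_frame("scene")[70:220,200:360]
cv2.imwrite("pics/f.png",cv2.resize(g,None,fx=4,fy=4,interpolation=cv2.INTER_CUBIC))
```

```text
at [ 0.4794 -0.158   0.0547] [3.141 0.    1.394] q [-0.06  0.65  0.36  2.06 -0.45  0.51  0.45]
[0.4795, -0.157, 0.012] slide cm [ 0.1  -0.01  4.27] turn [0.  0.  0.2]
```

View pics/f.png

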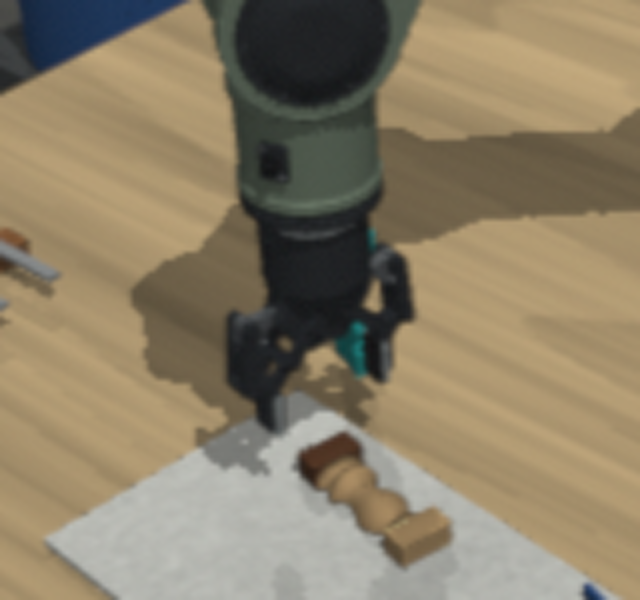

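Fingers straddle the dark foot at (330,455), and the turquoise piece is still behind and clear. Descending to grip lightly.

>>> arm_command(
  gripper=[8.5,8.5,4,4,4],
  slide=[
    [0.1,0,3],
    [0.1,0,4.2],
    [0.1,0,4.2],
    [0.1,0,4.2],
    [0.1,0,4.2],
  ],
  turn=[
    [0,0,0],
    [0,0,0],
    [0,0,0],
    [0,0,0],
    [0,0,0],
  ],
  force=20,
)

```text
clock: 5.3
position: [0.4801, -0.1566, 0.0144]
tool_rot: [3.14, 0.0, 1.394]
force: [-1.7, -0.5, 8.5]
grip_width: 0.044
```

Run:
```python
from h import *
u=np.array([np.cos(1.485),np.sin(1.485)]);E=np.array([.512,.1775])
for k in (.03,.06,.09,.0): pass
w=[]
for gap in (.215,.16,.10,.055): # pale end to stop; grasp is .118 behind pale end
    p=E-u*(gap+.118);w.append((*p.round(4),.0125,1.485))
plan(w)
```

```text
at [ 0.4801 -0.1566  0.0144] [3.14  0.    1.394] q [-0.02  0.72  0.3   2.06 -0.49  0.42  0.48]
[np.float64(0.4835), np.float64(-0.1543), 0.0125] slide cm [0.29 0.29 0.19] turn [ 0.1  0.  -5.2]
[np.float64(0.4882), np.float64(-0.0995), 0.0125] slide cm [ 5.77 -0.21  0.19] turn [ 0.1  0.  -5.2]
[np.float64(0.4933), np.float64(-0.0397), 0.0125] slide cm [11.74 -0.76  0.19] turn [ 0.1  0.  -5.2]
[np.float64(0.4972), np.float64(0.0051), 0.0125] slide cm [16.22 -1.17  0.19] turn [ 0.1  0.  -5.2]
```

>>> arm_command(
  gripper=[4,4,4,4,4],
  slide=[
    [0.3,0.2,-0.15],
    [2,0.1,-0.15],
    [4,0,-0.15],
    [6,-0.2,-0.15],
    [7.5,-0.4,-0.15],
  ],
  turn=[
    [0,0,-3],
    [0,0,-5],
    [0,0,-5],
    [0,0,-5],
    [0,0,-5],
  ],
)

```text
clock: 5.92
position: [0.4889, -0.0798, 0.0149]
tool_rot: [3.142, -0.0, 1.484]
force: [-0.6, -0.3, -1.3]
grip_width: 0.0441
```

Run:
```python
from h import *
plan([(.4933,-.0397,.0145,1.485)]);print(bot.observe()["force"])
f=vision.grab_frame("top");cv2.imwrite("pics/top3.png",f);a=f[140:260,240:440]
cv2.imwrite("pics/g.png",cv2.resize(a,None,fx=4,fy=4,interpolation=cv2.INTER_CUBIC))
```

```text
at [ 0.4889 -0.0798  0.0149] [ 3.142 -0.     1.484] q [-0.17  0.71  0.29  2.09 -0.49  0.41  0.42]
[0.4933, -0.0397, 0.0145] slide cm [4.03 0.09 0.04] turn [ 0.  -0.  -0.1]
[-0.56009074 -0.25975284 -1.28066845]
```

View pics/g.png

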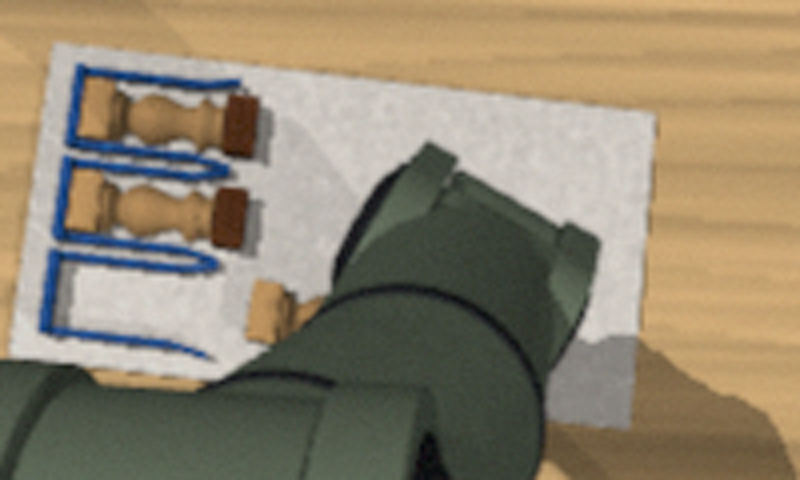

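Spindle lines up with the channel: pale edge mid (251,310) against about 312 expected, roughly 2 mm off. I'll continue into the channel with a 1 mm correction.

>>> arm_command(
  gripper=[4,4,4,4,4],
  slide=[
    [2,-0.1,0],
    [4,-0.1,0],
    [5.5,-0.1,0],
    [7,-0.1,0],
    [8.5,-0.1,0],
  ],
  turn=[
    [0,0,0],
    [0,0,0],
    [0,0,0],
    [0,0,0],
    [0,0,0],
  ],
)

```text
clock: 6.6
position: [0.4954, 0.0036, 0.0148]
tool_rot: [-3.141, 0.0, 1.481]
force: [-0.6, -0.7, -0.8]
grip_width: 0.044
```

Run:
```python
from h import *
plan([(.4983,.015,.0145,1.485)]);print(bot.observe()["force"])
f=vision.grab_frame("top");g=vision.grab_frame("scene")
a=cv2.resize(f[140:260,240:340],None,fx=4,fy=4,interpolation=cv2.INTER_CUBIC)
b=cv2.resize(g[180:300,260:400],None,fx=4,fy=4,interpolation=cv2.INTER_CUBIC)[:,:400]
cv2.imwrite("pics/i.png",np.hstack([a,b]))
```

```text
at [0.4954 0.0036 0.0148] [-3.141  0.     1.481] q [-0.36  0.72  0.31  2.09 -0.52  0.41  0.28]
[0.4983, 0.015, 0.0145] slide cm [1.16 0.19 0.03] turn [-0.   0.  -0.2]
[-0.57521232 -0.65968717 -0.82018788]
```

View pics/i.png

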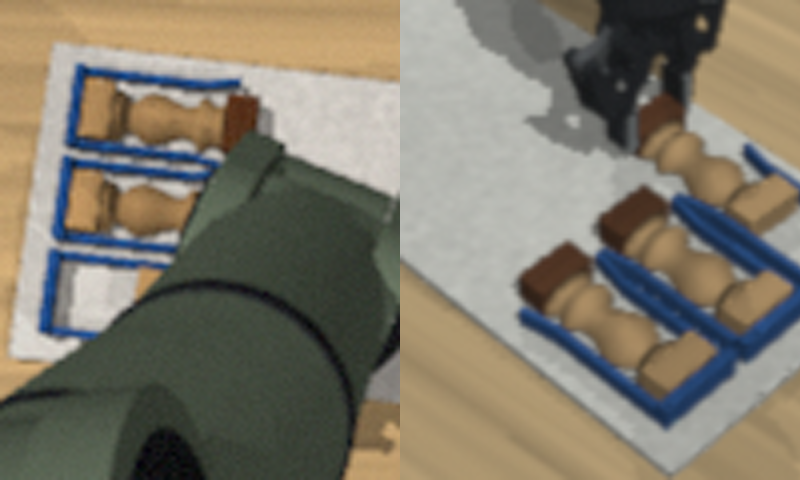

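The spindle is in the channel, about 56 mm short of the stop. Release, lift, back off, close, then push from behind.

>>> arm_command(
  gripper=[6.5,6.5,6.5,6.5,6.5],
  slide=[
    [0,0,0],
    [0,0,0],
    [0,0,-3],
    [-2,0.1,-6],
    [-4.5,0.1,-6],
  ],
  turn=[
    [0,0,0],
    [0,0,0],
    [0,0,0],
    [0,0,0],
    [0,0,0],
  ],
)

```text
clock: 7.32
position: [0.4933, -0.0427, 0.0766]
tool_rot: [3.139, -0.0, 1.482]
force: [0.8, 0.5, -0.2]
grip_width: 0.0651
```

>>> arm_command(
  gripper=[0,0,0,0,0],
  slide=[
    [0,0,0],
    [0,0,0],
    [0,0,0],
    [0,0,4],
    [0,0,5.9],
  ],
  turn=[
    [0,0,0],
    [0,0,0],
    [0,0,0],
    [0,0,0],
    [0,0,0],
  ],
)

```text
clock: 7.95
position: [0.4918, -0.0413, 0.0143]
tool_rot: [-3.14, -0.0, 1.482]
force: [0.1, 0.0, -0.0]
grip_width: -0.0004
```

Run:
```python
from h import *
plan([(.4999,.037,.0155,1.485)]);print(bot.observe()["force"])
```

```text
at [ 0.4918 -0.0413  0.0143] [-3.14  -0.     1.482] q [-0.26  0.71  0.3   2.09 -0.51  0.41  0.36]
[0.4999, 0.037, 0.0155] slide cm [ 7.87  0.11 -0.12] turn [-0.1 -0.  -0.2]
[ 0.08210664  0.00687495 -0.02923449]
```

>>> arm_command(
  gripper=[0,0,0,0,0],
  slide=[
    [1.5,0,0],
    [3,0.1,0],
    [4.5,0.1,0],
    [6,0.1,0],
    [7,0.1,0],
  ],
  turn=[
    [0,0,0],
    [0,0,0],
    [0,0,0],
    [0,0,0],
    [0,0,0],
  ],
)

```text
clock: 8.57
position: [0.4998, 0.029, 0.0161]
tool_rot: [3.141, -0.0, 1.482]
force: [-0.1, -1.0, 0.4]
grip_width: -0.0002
```

>>> arm_command(
  gripper=[0,0,0],
  slide=[
    [0.3,0,0],
    [0.6,0,0],
    [0.6,0,0],
  ],
  turn=[
    [0,0,0],
    [0,0,0],
    [0,0,0],
  ],
)

```text
clock: 8.95
position: [0.5001, 0.0335, 0.0158]
tool_rot: [-3.141, 0.0, 1.481]
force: [0.1, -0.8, -0.4]
grip_width: 0.0001
```

>>> arm_command(
  gripper=[0,0,0],
  slide=[
    [0.2,0,0],
    [0.4,0,0],
    [0.4,0,0],
  ],
  turn=[
    [0,0,0],
    [0,0,0],
    [0,0,0],
  ],
)

```text
clock: 9.32
position: [0.5005, 0.0378, 0.0158]
tool_rot: [-3.142, -0.0, 1.481]
force: [0.0, -0.4, -0.1]
grip_width: -0.0
```

>>> arm_command(
  gripper=[0,0,0],
  slide=[
    [0.2,0,0],
    [0.3,0,0],
    [0.3,0,0],
  ],
  turn=[
    [0,0,0],
    [0,0,0],
    [0,0,0],
  ],
)

```text
clock: 9.7
position: [0.5008, 0.0405, 0.0158]
tool_rot: [3.141, 0.0, 1.481]
force: [0.3, -1.9, -0.3]
grip_width: 0.0001
```

>>> arm_command(
  gripper=[0,0],
  slide=[
    [0.2,0,0],
    [0.2,0,0],
  ],
  turn=[
    [0,0,0],
    [0,0,0],
  ],
)

```text
clock: 9.95
position: [0.5009, 0.0406, 0.0158]
tool_rot: [3.141, 0.002, 1.48]
force: [-0.2, -13.4, 0.9]
grip_width: 0.0
```

>>> arm_command(
  gripper=[0,0],
  slide=[
    [0.2,0,0],
    [0.2,0,0],
  ],
  turn=[
    [0,0,0],
    [0,0,0],
  ],
)

```text
clock: 10.2
position: [0.5008, 0.0407, 0.0158]
tool_rot: [3.141, 0.004, 1.478]
force: [-2.3, -23.8, 1.7]
grip_width: -0.0001
```

The spindle is hard against the stop (force builds to 24 N with no motion). Backing off and looking.

>>> arm_command(
  gripper=[0,0,0,0,0],
  slide=[
    [-2,0,0],
    [-5,0,-2],
    [-8,0,-6],
    [-12,0,-12],
    [-18,0,-15],
  ],
  turn=[
    [0,0,0],
    [0,0,0],
    [0,0,0],
    [0,0,0],
    [0,0,0],
  ],
)

```text
clock: 10.82
position: [0.4866, -0.1236, 0.1614]
tool_rot: [3.14, -0.001, 1.484]
force: [1.6, -0.5, -0.5]
grip_width: -0.0
```

Run:
```python
from h import *
f=vision.grab_frame("top");g=vision.grab_frame("scene")
a=cv2.resize(f[140:260,240:340],None,fx=4,fy=4,interpolation=cv2.INTER_CUBIC)
b=cv2.resize(g[180:300,290:390],None,fx=4,fy=4,interpolation=cv2.INTER_CUBIC)
cv2.imwrite("pics/j.png",np.hstack([a,b]))
print(bot.observe()["position"],bot.observe()["force"])
```

```text
[ 0.48652343 -0.12868148  0.16254578] [ 0.95178324  1.13396301 -0.73852185]
```

View pics/j.png

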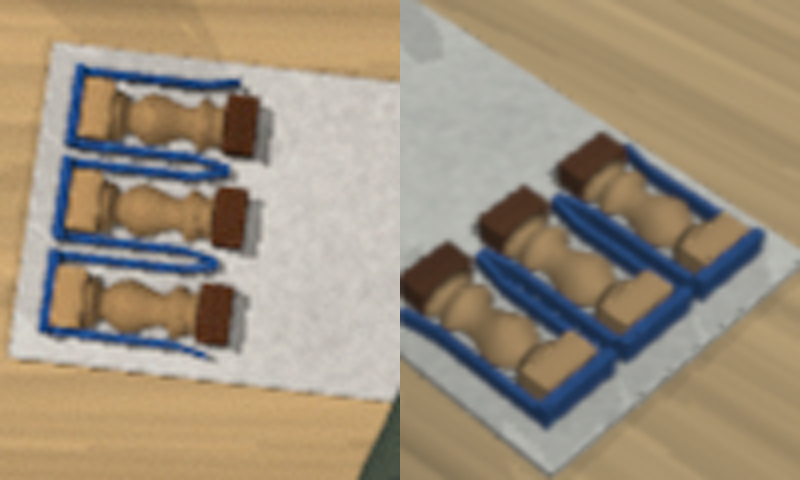

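All three spindles lie alike: the third has its pale end at the stop (about 52,295) and its foot at (216,315), parallel to the others and central. Handing in.

```bash
python3 -c "
from workcell import job_done;print(job_done())"
```

```text
the job is handed in; nothing more can be done
None
```

The half-spindle is now racked in the channel that was empty, flat side down with its pale end against the stop. The job was handed in at about 11 s on the robot's clock.

**What I did:** I tipped it over with the closed gripper on its round side. I then gripped the foot lightly at 20 N and slid it about 60 mm into the channel. After releasing it, I pushed from behind until it stopped: the force rose to about 24 N with no further movement.

**Last checks:**
- **Final pictures:** in the top and scene views it lies parallel to the two racked spindles and central in the channel, with its pale end at the stop. The racked spindles show no movement.
- **Bystanders:** the arm stayed clear of the glue bottle, wax jar, sanding block and turquoise piece. I did not re-measure them at the end.
- **Small mismatch:** it met the stop about 3 mm further along than my camera estimate. That is close to the calibration tolerance, so I went by the contact force. No check failed.

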